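# Free the safety catch and raise the dust extractor's hood

### The job

The main lock of the small dust extractor is already undone, so its white hood stands popped up at the front, but a hidden sprung safety catch under the raised front lip still holds it. Reach under the lip, feel for the catch, push it gently to the left (as seen from the front of the machine) and, keeping it aside, lift the hood until it stands about 60 degrees open; then let go, so that it stays up by itself. Do not force the catch or wrench the hood against it, and leave the other things on the table alone.

Things in the scene. Friction and masses are not known exactly. Their poses are not given: they have to be found in the camera images.
- extractor: small bench dust extractor, fixed to the table: open-topped grey housing 170 (x) x 200 (y) x 85 mm high, white hood on top (counted as part of it, like the catch). Origin: centre of its underside, on the table. +x points from its front to the hinge at its back, +y to the left as seen from its front (the robot's side), z up
- hood (a joint): hood angle, rad: 0 = popped up, resting on its buffers (the start); grows as the front is lifted; end stop 1.3. The stiff hinge holds the hood wherever it is left; lifting takes 5 to 10 N at the lip. While the catch holds, the hood rises only about 0.02 rad. Hood plate: 206 mm wide, 6 mm thick, underside at z = 118 mm in the extractor's frame, from the hinge forward to x = -105 mm, where the lip begins
- hood_hinge (a point): middle of the hood's hinge axis, which runs along the extractor's y; at x = +85, y = 0, z = +114 mm in the extractor's frame
- lip (a point): middle of the hood's lip, mid-thickness, 25 mm from its foot; at hood angle 0 at x = -120, y = 0, z = 138.5 mm in the extractor's frame; turns with the hood. The lip is a flange 196 mm wide (y), 8 mm thick, 49 mm long from foot to black free edge, sloping 45 degrees forward and up (-x, +z). Two fingers pointing 45 degrees down towards +x can straddle it, one above, one under
- lip_foot (a point): middle of the lip's foot on the underside, where lip and hood plate meet: x = -105, y = 0, z = 118 mm in the extractor's frame at hood angle 0. Closer than 14 mm to the foot (along the lip) the tip of a finger above the lip meets the hood plate; under the lip the space is free except for the safety catch
- lip_right (a point): right end (-y, seen from the front) of the lip, underside, 25 mm from its foot. The hidden catch is a dark steel tab under the lip, 6 mm thick (y): from the foot to 27 mm along the lip, 5 to 23 mm off its underside. Its resting y is anywhere within 25 mm of the lip's middle, new each time and not measured. Slide a finger under the lip from this end towards +y to meet the tab's right side
- keeper: steel bar, 150 mm along y, 10 x 6 mm, centred 99 mm above this origin (x = -84, y = 0, z = 0 mm in the extractor's frame); the catch hooks under it. Pushed to +y the tab swings about an upright pin at x = -100 mm against a spring: 2 N at first touch, 5 N when it frees after about 12 mm, 7 N at about 20 mm, where its stop arm meets this bar (pushing on with 15 N strains it). Released, it springs back
- mesh_roll: bystander, loose: roll of blue mesh tape lying flat, 93 x 100 x 49 mm. Origin: middle of its underside
- grinding_disc: bystander, loose: flat grey and red disc, 115 mm across, 8 mm high. Origin: middle of its underside
- sanding_block: bystander, loose: dark grey block 62 x 120 x 48 mm. Origin: middle of its underside
- mixing_cup: bystander, loose: white plastic cup with a wooden stick in it, 72 mm across, 136 mm high. Origin: middle of its underside
- mug: bystander, loose: white mug, 92 x 127 x 95 mm with handle. Origin: middle of its underside
- marker: bystander, loose: red and white marker pen, 135 mm long, 17 mm thick. Origin: middle of its underside

How it is judged:
By the outcome, as a careful person would: the job done as asked, in the order asked, and still so for the second after the job is handed in, with the robot touching nothing.
It also fails if it takes over 72 s, if anything falls off the work surface, if the arm or the gripper's body presses on something with over 40 N, if the wrist force passes 120 N, or if a joint passes its speed limit or range.

### The arm

A 7-joint arm with a two-finger parallel gripper is mounted at the origin on the work surface; the furniture and walls round the work are solid. World frame = base frame: x ahead of the robot, y to its left, z up, the work surface at z = 0. Lengths are in m, angles in rad, forces in N, time in s.
With the tool pointing down it reaches from about 0.35 to 0.9 m from the base axis. Payload 19.9 kg.
Tool frame: the origin (TCP) lies between the finger pads; the fingertips stand 19 mm ahead of it and the grasp point (between the pads) is the TCP; z points along the fingers, y is the direction in which the jaws open and shut (so a half turn about z gives the same grasp; the last joint's range is limited). The gripper opens to 94 mm and grips with 3 to 60 N. Pads are 16 mm wide; open, the fingers measure 119 mm over their backs; the gripper's body (75 mm by 177 mm) begins 78 mm behind the grasp point.
Start: joints at [1.085, 0.417, -0.01, 1.614, 0.005, 1.111, -0.053], TCP at [0.268, -0.564, 0.224] pointing down, gripper open.
Joint ranges: [-2.81, 2.81], [-0.39, 2.02], [-1.27, 1.25], [0.06, 2.57], [-1.19, 4.33], [0.19, 2], [-2.82, 2.82]. Speed limits (rad/s): [1.89, 1.89, 2.39, 2.39, 3.01, 3.01, 3.01].

### API

Orientations are given as a 3x3 rotation matrix whose columns are the frame's x, y, z axes.
In Python, from rig import robot gives the robot as it stands. Calls block until the motion is done:
- robot.move_ptp(position, orientation): joint-space move of the TCP to a pose.
- robot.move_linear(position, velocity=0.15, frame=None, threshold=None): straight line of the TCP; frame=None keeps the orientation; velocity is the mean speed in m/s. With threshold (N) it stops when the force on the tool has changed by that much, and returns True; else False.
- robot.goto_joints(angles): joint-space move.
- robot.gripper_to(opening): finger opening in m; the grip force is fixed at half the most; returns when the fingers have stopped.
- robot.pause(seconds).
- robot.ik(position, orientation): joint angles nearest the present ones, or None.
- robot.get_state(): the state.
- robot.grab_frame(name): name is "scene" or "side" or "wrist"; returns the picture (480x640x3 uint8, red, green, blue); there is no depth.
- robot.camera_info(name): a dict with "fx", "fy", "cx", "cy" (pixels), "rvec" (rotation vector, rad) and "tvec" (3), from world to camera coordinates, as OpenCV has them. Camera axes: x right, y down, z forward; pixel columns grow to the right and rows downward; lengths in m; the calibration is good to about 2 mm. A picture is of the moment at which its call begins: read the wrist's pose just before it. camera_info takes no time and is no camera call; for the wrist camera it gives the pose at the moment of the call.
A pose or a line that the arm cannot do raises robot.PlanningError and nothing moves.
- robot.sign_off(): hands the job in, once; it reports no verdict.
The state is a dict: "time": time; "qpos": joint angles; "joint_vel": joint speeds; "effort": joint torques, N m; "ee_pos": TCP position; "tool_rot": TCP orientation; "force": force on the tool from outside, world axes, zero at the start; "moment": the same for the moment, N m; "opening": finger opening in m.
Only numpy, scipy, OpenCV 4.12 (cv2) and the standard library are available. Lean on these libraries where they do the work, as an engineer would, in place of code of your own. Each camera call takes 0.05 s, during which the arm holds its last target.

## Working session

There is one attempt and no reset: what is moved stays moved. The work goes in short steps, each a Python script; the robot and the scene stay as the last script left them, time stands still between calls to the robot, and variables do not carry over. Pictures are saved under pics/ and viewed, and the job is handed in when it is done.

```bash
ls; mkdir -p pics; python3 - <<'E'
from rig import robot
import cv2
for n in ["scene","side","wrist"]:
    im=robot.grab_frame(n); cv2.imwrite(f"pics/{n}0.png",im[:,:,::-1])
    i=robot.camera_info(n); print(n,i)
s=robot.get_state(); print(s["time"],s["ee_pos"],s["tool_rot"],s["force"])
E
```

```text
pics
scene {'fx': 624.40267444275, 'fy': 624.40267444275, 'cx': 315.92623712232603, 'cy': 231.0753362788909, 'rvec': array([ 1.06112095, -2.35403664,  1.05834112]), 'tvec': array([0.25807033, 0.36441583, 1.72378909])}
side {'fx': 523.1732932376938, 'fy': 523.1732932376938, 'cx': 316.3606228513057, 'cy': 247.85892437468777, 'rvec': array([ 2.06088745, -0.48587961,  0.30265821]), 'tvec': array([-0.46592302,  0.16814702,  1.47182964])}
wrist {'fx': 374.6253036284161, 'fy': 374.6253036284161, 'cx': 313.5624072382753, 'cy': 235.53108616462865, 'rvec': array([-2.47737068,  1.56535215,  0.19307291]), 'tvec': array([-0.62401645, -0.02640268,  0.38964815])}
0.15 [ 0.26826867 -0.56422583  0.22398419] [[ 9.03120596e-01  4.29386804e-01 -4.02306647e-04]
 [ 4.29386991e-01 -9.03120251e-01  7.90271594e-04]
 [-2.39990866e-05 -8.86455794e-04 -9.99999607e-01]] [-0.44074465  0.29523809  0.50683977]
```

View pics/scene0.png

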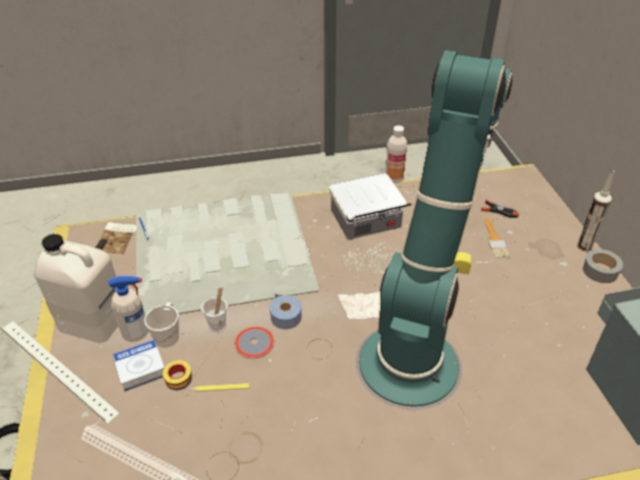

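View pics/side0.png

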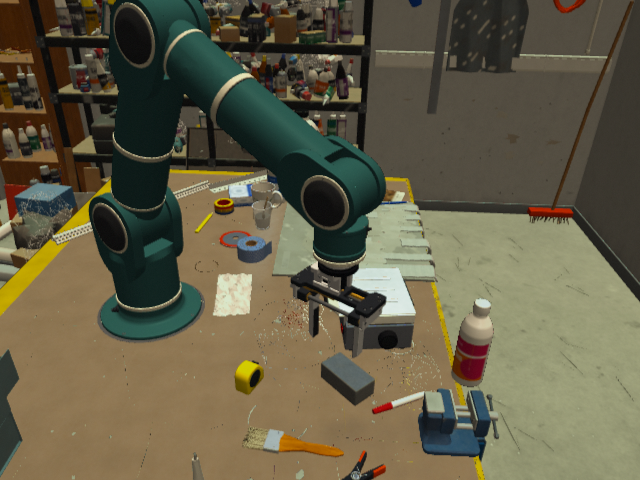

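View pics/wrist0.png

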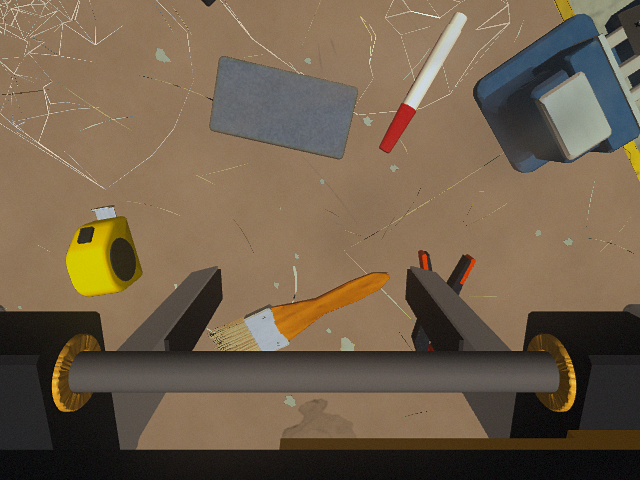

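```bash
cat > h.py <<'E'
import numpy as np, cv2
from rig import robot
def cam(n):
    i=robot.camera_info(n); K=np.array([[i['fx'],0,i['cx']],[0,i['fy'],i['cy']],[0,0,1]])
    R,_=cv2.Rodrigues(np.array(i['rvec'],float)); t=np.array(i['tvec'],float); return K,R,t
def ray(c,uv):
    K,R,t=c; d=R.T@np.linalg.inv(K)@np.array([uv[0],uv[1],1.]); return -R.T@t, d/np.linalg.norm(d)
def onz(c,uv,z):
    o,d=ray(c,uv); return o+d*(z-o[2])/d[2]
def tri(rs):
    A=np.zeros((3,3));b=np.zeros(3)
    for o,d in rs:
        P=np.eye(3)-np.outer(d,d);A+=P;b+=P@o
    p=np.linalg.solve(A,b); return p,[np.linalg.norm((np.eye(3)-np.outer(d,d))@(p-o)) for o,d in rs]
def proj(c,p):
    K,R,t=c; q=K@(R@np.asarray(p)+t); return q[:2]/q[2]
E
python3 - <<'E'
from h import *
for n in ["scene","side"]:
    c=cam(n); o,d=ray(c,(320,240)); print(n,o.round(3),d.round(3))
a=cv2.imread("pics/scene0.png")[160:250,310:430]; b=cv2.imread("pics/side0.png")[250:370,330:430]
cv2.imwrite("pics/zs.png",cv2.resize(a,None,fx=6,fy=6,interpolation=2)); cv2.imwrite("pics/zd.png",cv2.resize(b,None,fx=5,fy=5,interpolation=2))
print(onz(cam("scene"),(365,190),.12),onz(cam("side"),(375,285),.12))
E
```

```text
scene [-0.633  0.878  1.414] [ 0.558 -0.488 -0.671]
side [-0.139 -1.258  0.9  ] [ 0.411  0.766 -0.494]
[ 0.53168564 -0.34522033  0.12      ] [ 0.52923411 -0.32276812  0.12      ]
```

View pics/zs.png

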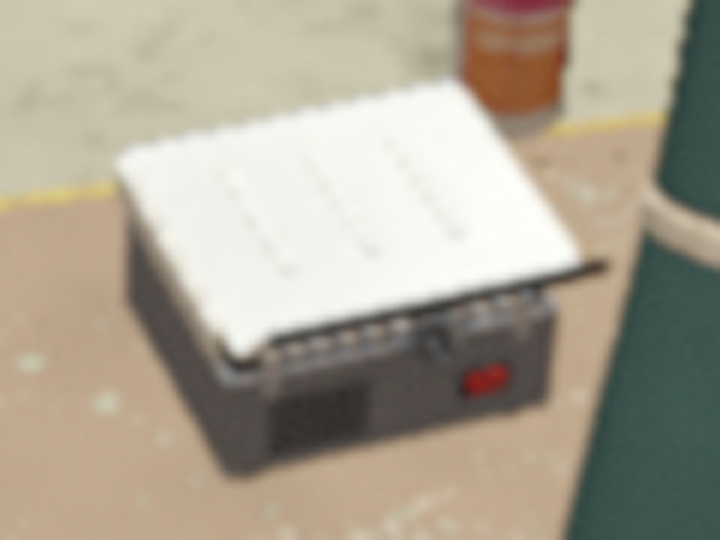

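View pics/zd.png

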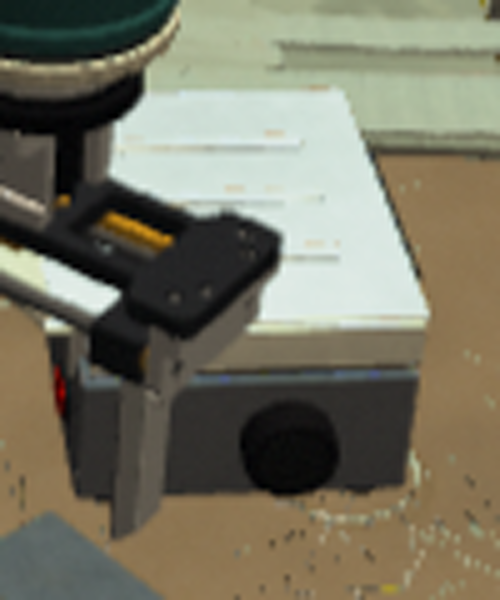

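```bash
python3 - <<'E'
from h import *
c=cam("scene")
z=lambda u,v:(310+u/6-.4,160+v/6-.4)
FL=onz(c,z(238,474),0);FR=onz(c,z(548,402),0);BL=onz(c,z(130,303),0)
print(FL,FR,BL,np.linalg.norm(FL-FR),np.linalg.norm(FL-BL))
print("yaw",np.degrees(np.arctan2(*(FL-FR)[1::-1]))-90,np.degrees(np.arctan2(*(BL-FL)[1::-1])))
print("ctr",(FR+BL)/2)
d=cam("side"); z2=lambda u,v:(330+u/5-.4,250+v/5-.4)
A=onz(d,z2(75,497),0);B=onz(d,z2(408,490),0);print(A,B,np.linalg.norm(A-B),np.degrees(np.arctan2(*(B-A)[1::-1])))
E
```

```text
[ 0.48333161 -0.23000837  0.        ] [ 0.40930702 -0.40535893  0.        ] [ 0.63634139 -0.28680742  0.        ] 0.19033512453759585 0.16321190180769557
yaw -22.887137266639442 -20.36552569419891
ctr [ 0.52282421 -0.34608317  0.        ]
[ 0.40531281 -0.3892347   0.        ] [ 0.56242696 -0.45973539  0.        ] 0.17220686084353 -24.16685725969257
```

```bash
cat >> h.py <<'E'
C0=np.array([0.524,-0.342,0.]); YAW=np.radians(-23)
def Rz(a): return np.array([[np.cos(a),-np.sin(a),0],[np.sin(a),np.cos(a),0],[0,0,1]])
def W(p,mm=True): # extractor frame mm -> world
    return C0+Rz(YAW)@(np.asarray(p,float)/1000)
def Rt(pitch,sgn=1): # tool z pitched 'pitch' rad below horizontal towards ext +x ; sgn: tool x = sgn*ext y
    z=np.array([np.cos(pitch),0,-np.sin(pitch)]); x=np.array([0,sgn,0.]); y=np.cross(z,x)
    return Rz(YAW)@np.column_stack([x,y,z])
H=np.array([85,0,114.])
def lip_pt(s,n,th,y=0): # s mm along lip from foot, n mm off underside (positive = below), hood angle th ; ext frame
    d=np.array([-1,0,1])/2**.5; nn=np.array([-1,0,-1])/2**.5
    p=np.array([-105,y,118.])+s*d+n*nn
    v=p-H; c,q=np.cos(th),np.sin(th)   # opening: -x goes to +z
    return H+np.array([c*v[0]+q*v[2], v[1], -q*v[0]+c*v[2]])
E
python3 - <<'E'
from h import *
s=robot.get_state(); T=s["tool_rot"];p=s["ee_pos"]
K,R,t=cam("wrist"); print("cam in tool",(T.T@(-R.T@t-p)).round(4)); print((R@T).T.round(3)) 
print(lip_pt(25,-4,0), lip_pt(25,-4,np.radians(60)))
for sg in (1,-1):
  for y in (-130,0):
   for th in np.radians([0,30,60]):
    for k in (0,):
     q=robot.ik(W(lip_pt(37,-4,th,y)),Rt(np.pi/4+th,sg)); print(sg,y,round(th,2),None if q is None else np.round(q,2))
E
```

```text
cam in tool [ 0.0681 -0.0003 -0.1597]
[[-0.    -0.971 -0.241]
 [ 1.    -0.    -0.001]
 [ 0.    -0.241  0.971]]
[-119.8492424     0.          138.50609665] [  3.79828105   0.         303.6576962 ]
1 -130 0.0 [ 1.88  0.38 -0.92  2.35  4.28  0.19  2.64]
1 -130 0.52 [ 1.04  0.21 -0.24  1.87 -0.07  0.83  0.45]
1 -130 1.05 [ 0.81  0.6  -0.2   1.15  0.17  1.65  0.21]
1 0 0.0 [ 0.87  0.14 -0.19  2.52  3.72  0.33  2.81]
1 0 0.52 [ 0.85  0.12 -0.3   1.97 -0.01  0.79  0.16]
1 0 1.05 [ 0.66  0.54 -0.24  1.25  0.13  1.62  0.03]
-1 -130 0.0 [ 1.88  0.38 -0.92  2.35  4.28  0.19 -0.5 ]
-1 -130 0.52 [ 0.57  0.2   0.3   1.89 -0.23  0.84 -2.55]
-1 -130 1.05 [ 0.46  0.62  0.4   1.17 -0.12  1.63 -2.72]
-1 0 0.0 [ 1.68  0.27 -1.05  2.5   3.15  0.25  0.33]
-1 0 0.52 [-0.4   0.19  1.1   2.01 -0.33  0.82 -2.68]
-1 0 1.05 [-0.07  0.75  1.08  1.29 -0.51  1.69 -2.6 ]
```

```bash
python3 - <<'E'
from h import *
def Rty(pitch,sgn,dy):
    return Rz(dy)@Rt(pitch,sgn)
for sg in (1,-1):
  for dy in (-30,-15,0,15):
   for pd in (45,50,55,60,65):
    out=[]
    for y in (-120,-40,30):
     R=Rty(np.radians(pd),sg,np.radians(dy)); tip=W(lip_pt(17,6,0,y)); 
     q=robot.ik(tip-R[:,2]*.019,R); out.append(None if q is None else list(np.round(q,1)))
    print(sg,dy,pd,*out)
E
```

```text
1 -30 45 [np.float64(1.7), np.float64(0.4), np.float64(-1.1), np.float64(2.5), np.float64(2.2), np.float64(0.6), np.float64(-2.2)] [np.float64(1.4), np.float64(0.3), np.float64(-1.1), np.float64(2.5), np.float64(2.0), np.float64(0.7), np.float64(-2.3)] [np.float64(1.1), np.float64(0.3), np.float64(-1.0), np.float64(2.5), np.float64(1.8), np.float64(0.8), np.float64(-2.3)]
1 -30 50 [np.float64(1.7), np.float64(0.3), np.float64(-1.1), np.float64(2.4), np.float64(1.9), np.float64(0.5), np.float64(-2.0)] [np.float64(-0.3), np.float64(0.2), np.float64(0.8), np.float64(2.5), np.float64(2.2), np.float64(0.2), np.float64(-2.6)] [np.float64(0.7), np.float64(0.2), np.float64(-0.5), np.float64(2.5), np.float64(1.6), np.float64(0.5), np.float64(-2.2)]
1 -30 55 [np.float64(1.7), np.float64(0.3), np.float64(-1.1), np.float64(2.3), np.float64(1.6), np.float64(0.4), np.float64(-1.6)] [np.float64(0.2), np.float64(0.1), np.float64(0.3), np.float64(2.4), np.float64(1.4), np.float64(0.2), np.float64(-1.8)] [np.float64(0.6), np.float64(0.1), np.float64(-0.4), np.float64(2.4), np.float64(1.4), np.float64(
[... 11757 characters left out ...]
at64(0.1), np.float64(2.2), np.float64(-0.9), np.float64(0.5), np.float64(-1.5)] [np.float64(0.8), np.float64(0.2), np.float64(0.0), np.float64(2.3), np.float64(-0.9), np.float64(0.4), np.float64(-1.6)] [np.float64(0.7), np.float64(0.1), np.float64(-0.0), np.float64(2.3), np.float64(-0.9), np.float64(0.3), np.float64(-1.8)]
-1 15 65 [np.float64(0.8), np.float64(0.3), np.float64(0.1), np.float64(2.1), np.float64(-0.7), np.float64(0.6), np.float64(-1.7)] [np.float64(0.7), np.float64(0.2), np.float64(0.1), np.float64(2.2), np.float64(-0.7), np.float64(0.5), np.float64(-1.9)] [np.float64(0.6), np.float64(0.1), np.float64(0.0), np.float64(2.3), np.float64(-0.6), np.float64(0.4), np.float64(-2.1)]
```

```bash
python3 - <<'E'
from h import *
np.set_printoptions(precision=2,suppress=True)
p=W([-120,-40,330]); R=Rt(np.radians(80),1); print(p,robot.ik(p,R))
robot.move_ptp(p,R)
c=cam("wrist"); im=robot.grab_frame("wrist"); cv2.imwrite("pics/w1.png",im[:,:,::-1]); np.savez("pics/w1.npz",K=c[0],R=c[1],t=c[2])
p=W([-150,-60,240]); R=Rt(np.radians(62),1); print(p,robot.ik(p,R))
robot.move_ptp(p,R)
c=cam("wrist"); im=robot.grab_frame("wrist"); cv2.imwrite("pics/w2.png",im[:,:,::-1]); np.savez("pics/w2.npz",K=c[0],R=c[1],t=c[2])
s=robot.get_state(); print(s["time"],s["qpos"],s["force"])
E
```

```text
[ 0.4  -0.33  0.33] [ 0.91  0.05 -0.26  1.85 -0.04  1.08  0.27]
[ 0.36 -0.34  0.24] [ 0.97 -0.04 -0.16  2.23 -0.39  0.53  0.71]
1.9583 [ 0.97 -0.04 -0.16  2.23 -0.39  0.53  0.7 ] [ 0.24 -0.33 -0.56]
```

View pics/w1.png

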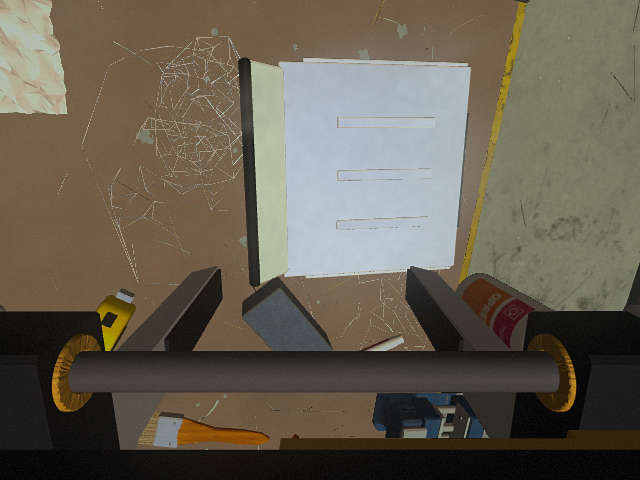

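View pics/w2.png

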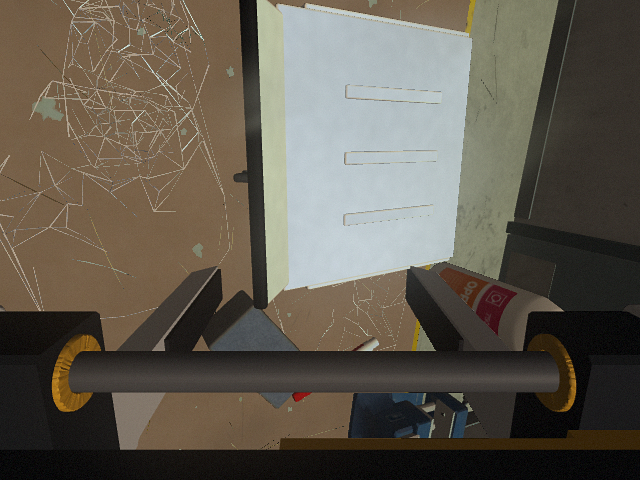

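```bash
python3 - <<'E'
from h import *
np.set_printoptions(precision=4,suppress=True)
for n in ("w1","w2"):
    d=np.load(f"pics/{n}.npz"); c=(d["K"],d["R"],d["t"]); im=cv2.imread(f"pics/{n}.png").astype(int)
    b,g,r=im[...,0],im[...,1],im[...,2]
    lip=((r-b)>8)&(r>180)&(g>180)
    L=lip.astype(np.uint8); L=cv2.morphologyEx(L,cv2.MORPH_OPEN,np.ones((5,5)))
    k,lab,st,_=cv2.connectedComponentsWithStats(L); 
    cand=[i for i in range(1,k) if st[i,0]>200 and st[i,0]<300]; i=max(cand,key=lambda i:st[i,4])
    print(n,st[i]); m=(lab==i).astype(np.uint8)
    cn=max(cv2.findContours(m,cv2.RETR_EXTERNAL,cv2.CHAIN_APPROX_NONE)[0],key=len)
    ap=cv2.approxPolyDP(cn,4,True)[:,0]; print(ap.tolist())
    pl=((b-r)>-6)&(r>170)&(g>170); P=cv2.morphologyEx(pl.astype(np.uint8),cv2.MORPH_OPEN,np.ones((7,7)))
    k,lab,st,_=cv2.connectedComponentsWithStats(P); i=1+np.argmax(st[1:,4]); m=(lab==i).astype(np.uint8)
    cn=max(cv2.findContours(m,cv2.RETR_EXTERNAL,cv2.CHAIN_APPROX_NONE)[0],key=len)
    ap=cv2.approxPolyDP(cn,5,True)[:,0]; print(ap.tolist())
    for u in ap: print(u, onz(c,u,.124))
    bl=(im.max(2)<70)
    ys=np.where(bl[:290,235:275].sum(1)>3)[0]; print("black rows",ys.min(),ys.max())
E
```

```text
w1 [256 176  30  20 325]
[[256, 176], [261, 182], [256, 189], [261, 187], [264, 195], [285, 189], [285, 179], [275, 187]]
[[284, 90], [289, 275], [451, 265], [462, 152], [449, 152], [461, 134], [451, 143], [449, 131], [439, 138], [425, 128], [395, 128], [391, 143], [390, 132], [381, 134], [380, 128], [336, 127], [336, 117], [353, 98], [340, 106], [333, 98], [312, 97], [309, 107], [305, 87]]
[284  90] [ 0.4494 -0.2299  0.124 ]
[289 275] [ 0.3806 -0.3948  0.124 ]
[451 265] [ 0.5465 -0.4654  0.124 ]
[462 152] [ 0.5952 -0.3532  0.124 ]
[449 152] [ 0.5819 -0.3475  0.124 ]
[461 134] [ 0.5995 -0.3356  0.124 ]
[451 143] [ 0.5867 -0.3398  0.124 ]
[449 131] [ 0.5883 -0.3277  0.124 ]
[439 138] [ 0.5761 -0.3299  0.124 ]
[425 128] [ 0.5653 -0.3149  0.124 ]
[395 128] [ 0.5363 -0.3026  0.124 ]
[391 143] [ 0.5276 -0.3145  0.124 ]
[390 132] [ 0.5302 -0.3042  0.124 ]
[381 134] [ 0.521  -0.3024  0.124 ]
[380 128] [ 0.5221 -0.2967  0.124 ]
[336 127] [ 0.4819 -0.2787  0.124 ]
[336 117] [ 0.4854 -0.2703  0.124 ]
[353  98] [ 0.5071 -0.2608  0.124 ]
[340 106] [ 0.4927 -0.2626  0.124 ]
[333  98] [ 0.4892 -0.2535  0.124 ]
[312  97] [ 0.471  -0.2452  0.124 ]
[309 107] [ 0.4649 -0.2522  0.124 ]
[305  87] [ 0.4684 -0.2347  0.124 ]
black rows 58 289
w2 [ 262  117   27  179 3807]
[[284, 117], [273, 119], [271, 131], [269, 124], [262, 126], [271, 295], [288, 282], [287, 252], [282, 251], [287, 250]]
[[282, 6], [289, 287], [452, 256], [470, 47], [452, 52], [453, 35], [427, 46], [403, 31], [404, 54], [397, 27]]
[282   6] [ 0.4573 -0.2087  0.124 ]
[289 287] [ 0.38   -0.3937  0.124 ]
[452 256] [ 0.5473 -0.4655  0.124 ]
[470  47] [ 0.6225 -0.2854  0.124 ]
[452  52] [ 0.6    -0.2827  0.124 ]
[453  35] [ 0.6049 -0.2702  0.124 ]
[427  46] [ 0.5737 -0.2697  0.124 ]
[403  31] [ 0.5525 -0.2518  0.124 ]
[404  54] [ 0.5481 -0.268   0.124 ]
[397  27] [ 0.5476 -0.2474  0.124 ]
black rows 0 289
```

```bash
python3 - <<'E'
import cv2
im=cv2.imread("pics/w1.png"); cr=[im[45:95,235:310],im[45:95,430:505],im[250:300,235:310],im[250:300,410:485]]
cr=[cv2.resize(c,None,fx=5,fy=5,interpolation=0) for c in cr]
cv2.imwrite("pics/z1.png",cv2.vconcat([cv2.hconcat(cr[:2]),cv2.hconcat(cr[2:])]))
E
```

```text
(no output)
```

View pics/z1.png

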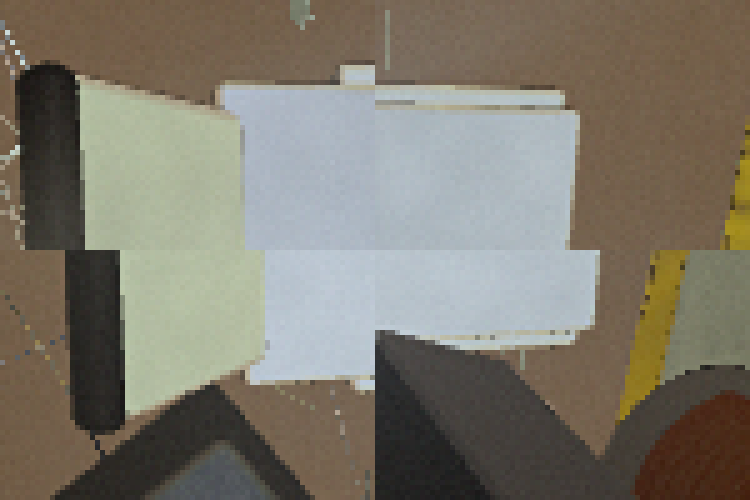

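```bash
python3 - <<'E'
from h import *
np.set_printoptions(precision=4,suppress=True)
d=np.load("pics/w1.npz"); c=(d["K"],d["R"],d["t"])
px=dict(FL=(278,61.5),FR=(284.2,276.3),BL=(470.5,66.5),BR=(454,265),fl=(283,67.5),fr=(287.5,271.3))
P={k:onz(c,v,.124) for k,v in px.items()}
for k,v in P.items(): print(k,v)
n=np.linalg.norm
print("widths",n(P['FL']-P['FR']),n(P['BL']-P['BR']),n(P['fl']-P['fr']),"depth",n(P['FL']-P['BL']),n(P['FR']-P['BR']))
ang=lambda v:np.degrees(np.arctan2(v[1],v[0]))
for a,b,o in (('FR','FL',-90),('BR','BL',-90),('fr','fl',-90),('FL','BL',0),('FR','BR',0)): print(a,b,ang(P[b]-P[a])+o)
print("mid foot",(P['fl']+P['fr'])/2,(P['FL']+P['FR'])/2)
y=np.radians(-22.8)
print("centre from foot",(P['fl']+P['fr'])/2-Rz(y)@[-.0993,0,.124],(P['FL']+P['FR'])/2-Rz(y)@[-.105,0,.124])
# predicted lip black edge
E
```

```text
FL [ 0.4542 -0.206   0.124 ]
FR [ 0.3757 -0.3938  0.124 ]
BL [ 0.6279 -0.2784  0.124 ]
BR [ 0.5498 -0.467   0.124 ]
fl [ 0.4564 -0.2122  0.124 ]
fr [ 0.3809 -0.3904  0.124 ]
widths 0.2035736732279452 0.20409697616216738 0.19352710359893133 depth 0.18812691765499112 0.18885598670529377
FR FL -22.70778479520625
BR BL -22.503135816357116
fr fl -22.94907369878287
FL BL -22.636876584013574
FR BR -22.795516842854983
mid foot [ 0.4186 -0.3013  0.124 ] [ 0.4149 -0.2999  0.124 ]
centre from foot [ 0.5102 -0.3398  0.    ] [ 0.5117 -0.3406  0.    ]
```

```bash
python3 - <<'E'
from h import *
np.set_printoptions(precision=4,suppress=True)
robot_c=np.array([.511,-.340,0]); y=np.radians(-22.7)
c=cam("scene"); z=lambda u,v:(310+u/6-.4,160+v/6-.4); d=cam("side"); z2=lambda u,v:(330+u/5-.4,250+v/5-.4)
def loc(p): return (Rz(y).T@(p-robot_c))*1000
for n,u in (("BL",(118,160)),("BR",(462,82)),("lipR",(606,265)),("FR",(582,258))): print("scene",n,loc(onz(c,z(*u),.124)))
for n,u in (("BR",(430,318)),("BL",(340,90))): print("side",n,loc(onz(d,z2(*u),.124)))
D=np.load("pics/w1.npz"); cw=(D["K"],D["R"],D["t"])
D=np.load("pics/w2.npz"); cw2=(D["K"],D["R"],D["t"])
print("tri BR",tri([ray(cw,(454,265)),ray(d,z2(430,318)),ray(c,z(462,82)),ray(cw2,(452.5,259))]))
print("tri BL",tri([ray(cw,(470.5,66.5)),ray(d,z2(340,90)),ray(c,z(118,160))]))
R=lambda p:robot_c+Rz(y)@(np.array(p)/1000)
for s in (98,-98): print("black edge pred w1",proj(cw,R([-139.6,s,152.6])),proj(cw,R([-134,s,158.3])))
E
```

```text
scene BL [ 75.8148 112.2912 124.    ]
scene BR [  80.3112 -101.5334  124.    ]
scene lipR [-101.8872 -108.3839  124.    ]
scene FR [-91.9759 -98.5754 124.    ]
side BR [  86.6795 -107.2165  124.    ]
side BL [ 86.1807  97.8749 124.    ]
tri BR (array([ 0.5507, -0.47  ,  0.1206]), [np.float64(0.001143882686225719), np.float64(0.00143940487427674), np.float64(0.0014535091813661777), np.float64(0.001973629029455688)])
tri BL (array([ 0.6338, -0.2761,  0.1159]), [np.float64(0.002865456093240834), np.float64(0.0022102168403805816), np.float64(0.0024359520698591613)])
black edge pred w1 [237.0694  57.9151] [244.0763  56.5676]
black edge pred w1 [249.1893 285.3905] [255.394 287.202]
```

```bash
cat >> h.py <<'E'
C0=np.array([0.512,-0.3403,0.]); YAW=np.radians(-22.7)
YH=Rz(YAW)@np.array([0,1,0.])
def ext(p): return Rz(YAW).T@(np.asarray(p)-C0)*1000
def tool(u,w,y,pitch): # section coords at pitch; tip centre -> world TCP
    c,s=np.cos(pitch),np.sin(pitch)
    zt=np.array([c,0,-s]); ut=np.array([s,0,c])
    tip=u*ut+w*zt+np.array([0,y,0]); return W(tip-19*zt)
def st(tag=""):
    s=robot.get_state(); f=Rz(YAW).T@s["force"]
    print(tag,"t%.2f"%s["time"],"ext",ext(s["ee_pos"]).round(1),"F_ext",f.round(2),"open %.4f"%s["opening"],"q",np.round(s["qpos"],2)); return s
E
python3 - <<'E'
from h import *
pt=np.radians(60); R=Rt(pt,1)
st()
robot.gripper_to(.026)
pre=tool(-35,-162.5-70,-140,pt); st1=tool(-35,-162.5,-140,pt)
print(robot.ik(pre,R).round(2),ext(pre),ext(st1))
robot.move_ptp(pre,R); st("pre")
robot.move_linear(st1,0.1)
for _ in range(3): st("start"); robot.pause(.05)
cv2.imwrite("pics/w3.png",robot.grab_frame("wrist")[:,:,::-1])
cv2.imwrite("pics/s3.png",robot.grab_frame("side")[:,:,::-1])
E
```

```text
t1.96 ext [-137.8  -56.6  240.6] F_ext [ 0.35 -0.21 -0.56] open 0.0937 q [ 0.97 -0.04 -0.16  2.23 -0.39  0.53  0.7 ]
[ 1.05  0.08 -0.01  2.23 -0.68  0.5   1.19] [-156.06088913 -140.          200.30538905] [-121.06088913 -140.          139.68361079]
pre t3.64 ext [-156.1 -139.9  200.1] F_ext [ 0.34  0.09 -0.08] open 0.0261 q [ 1.05  0.08 -0.01  2.23 -0.68  0.5   1.19]
start t4.49 ext [-121.  -140.   140.1] F_ext [ 0.21 -0.03 -0.16] open 0.0262 q [ 1.06  0.24 -0.08  2.22 -0.85  0.35  1.35]
start t4.54 ext [-121.  -140.1  140.3] F_ext [ 1.12  0.08 -0.57] open 0.0257 q [ 1.06  0.24 -0.08  2.22 -0.85  0.35  1.35]
start t4.59 ext [-121.  -140.2  140.3] F_ext [ 0.44  0.79 -0.61] open 0.0259 q [ 1.06  0.24 -0.08  2.22 -0.85  0.35  1.35]
```

View pics/w3.png

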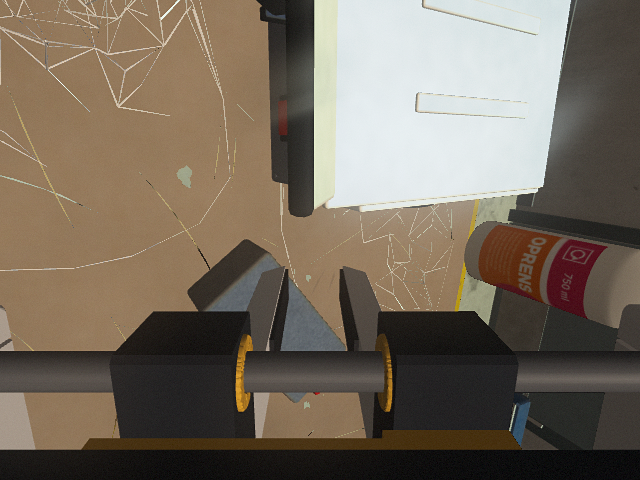

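View pics/s3.png

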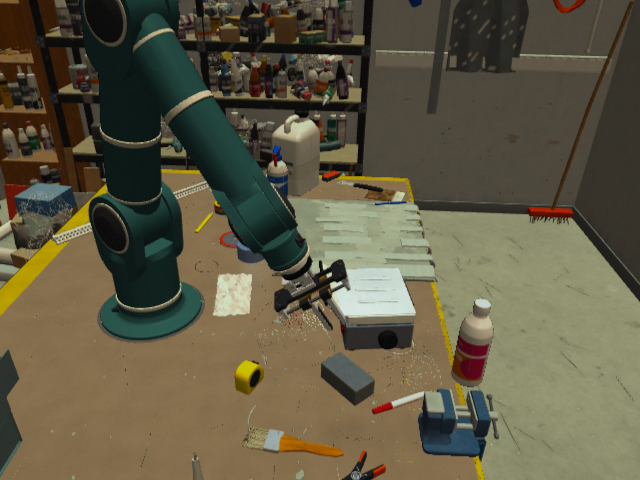

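```bash
python3 - <<'E'
from h import *
c=cam("wrist")
for n,p in dict(edge_low=[-139.6,-98,152.6],edge_top=[-134,-98,158.3],foot_top=[-99.3,-98,124],plateFR=[-105,-103,124]).items(): print(n,proj(c,W(p)).round(1))
a=cv2.imread("pics/w3.png")[170:290,260:380]; cv2.imwrite("pics/z3.png",cv2.resize(a,None,fx=5,fy=5,interpolation=0))
E
```

```text
edge_low [291.6 214.6]
edge_top [311.8 215.6]
foot_top [338.1 197.6]
plateFR [328.3 208.6]
```

View pics/z3.png

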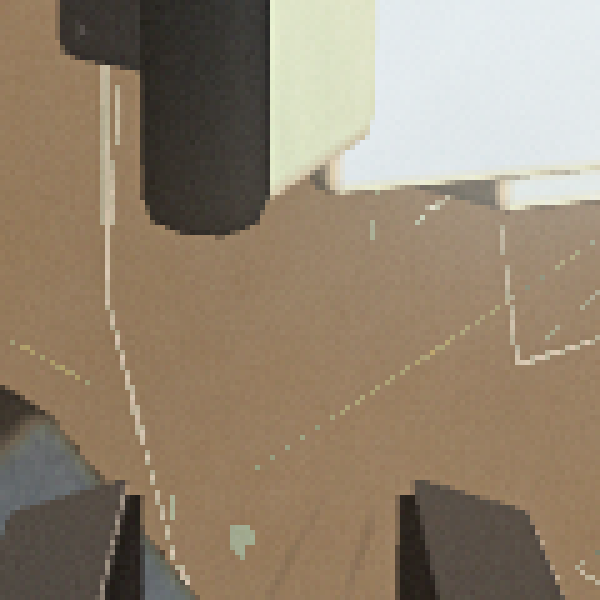

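```bash
python3 - <<'E'
from h import *
pt=np.radians(60)
robot.gripper_to(.028)
g=lambda y:tool(-35,-162.5,y,pt)
st("a")
r=robot.move_linear(g(-60),0.06,threshold=3.0); s=st("b %s"%r)
if not r:
    robot.pause(.1); st("rest")
    r=robot.move_linear(g(-45),0.03,threshold=3.0); st("c %s"%r)
cv2.imwrite("pics/w4.png",robot.grab_frame("wrist")[:,:,::-1])
E
```

```text
a t5.00 ext [-121.  -140.1  139.8] F_ext [-0.22  0.37  0.09] open 0.0283 q [ 1.06  0.24 -0.08  2.22 -0.85  0.35  1.35]
b False t6.48 ext [-121.1  -60.3  139.7] F_ext [ 0.02  0.62 -0.3 ] open 0.0280 q [ 0.91  0.17 -0.11  2.32 -0.82  0.25  1.18]
rest t6.58 ext [-121.1  -60.3  139.7] F_ext [ 0.19 -0.99 -0.52] open 0.0280 q [ 0.91  0.17 -0.11  2.32 -0.82  0.25  1.18]
c False t7.23 ext [-121.   -44.9  139.7] F_ext [ 0.42 -0.46 -0.1 ] open 0.0276 q [ 0.87  0.15 -0.1   2.33 -0.81  0.23  1.13]
```

View pics/w4.png

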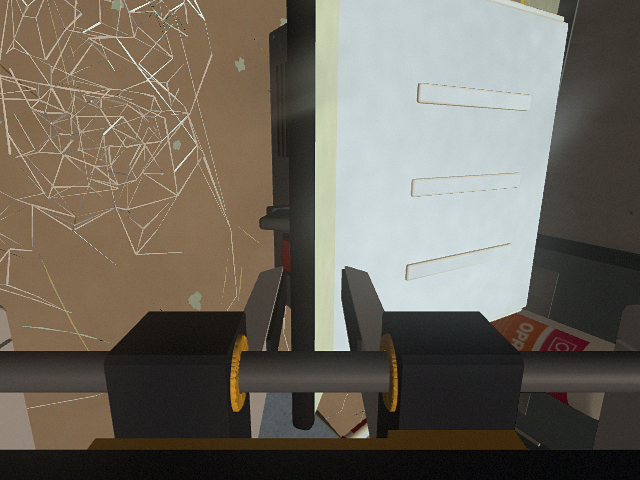

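```bash
cat >> h.py <<'E'
def avgF(n=8):
    F=[]
    for _ in range(n): F.append(Rz(YAW).T@robot.get_state()["force"]); robot.pause(.02)
    return np.mean(F,0)
E
python3 - <<'E'
from h import *
pt=np.radians(60); R=Rt(pt,1)
g=lambda y:tool(-35,-162.5,y,pt)
for y in (-20,10,40): q=robot.ik(g(y),R); print(y,None if q is None else q.round(2))
b=avgF(); print("base",b.round(2)); np.save("pics/base.npy",b)
for k in range(4):
    r=robot.move_linear(g(22),0.02,threshold=2.0); F=avgF()-b; print(r,F.round(2)); st("k%d"%k)
    if F[1]<-1.2 or not r: break
E
```

```text
-20 [ 0.78  0.14 -0.08  2.35 -0.77  0.2   1.03]
10 [ 0.29  0.12  0.35  2.39 -0.88  0.2   1.07]
40 [-0.15  0.12  0.73  2.41 -0.94  0.2   1.05]
base [ 0.22 -0.15 -0.13]
True [ 0.03 -1.74  1.41]
k0 t9.04 ext [-121.3  -22.1  139.4] F_ext [ 0.59 -1.5   1.49] open 0.0277 q [ 0.78  0.14 -0.08  2.35 -0.77  0.21  1.04]
```

```bash
python3 - <<'E'
from h import *
pt=np.radians(60)
g=lambda y:tool(-35,-162.5,y,pt); b=np.load("pics/base.npy")
for y in (-19,-15,-11,-8.5,-7):
    r=robot.move_linear(g(y),0.02,threshold=9); F=avgF(5)-b; e=ext(robot.get_state()["ee_pos"]); print(y,r,e.round(1),F.round(2))
    if r: break
st()
E
```

```text
-19 False [-121.2  -19.   139.6] [-0.71 -2.35 -0.04]
-15 False [-121.   -15.   139.7] [ 0.2  -3.95 -0.37]
-11 False [-121.   -11.   139.7] [ 0.75 -4.55 -0.09]
-8.5 False [-121.1   -8.6  139.7] [-0.29 -5.   -0.05]
-7 False [-121.1   -7.2  139.7] [ 0.27 -5.22 -0.6 ]
 t10.98 ext [-121.1   -7.2  139.7] F_ext [ 0.03 -5.47  0.36] open 0.0280 q [ 0.68  0.13 -0.01  2.37 -0.76  0.2   0.99]
```

```bash
cat >> h.py <<'E'
def lift_pose(thd,y=-5.5,gap=0.,half=14.,D=None,extra=0.):
    th=np.radians(thd); pitch=np.radians(max(60.,45+thd)+extra)
    f=np.clip(thd/15,0,1); 
    if D is None: D=39.4+(34-39.4)*f
    Pe=lip_pt(49,1.3,th)
    c,s=np.cos(pitch),np.sin(pitch); zt=np.array([c,0,-s]); ut=np.array([s,0,c])
    return tool(Pe@ut+half-gap,Pe@zt+D,y,pitch),Rt(pitch,1)
E
python3 - <<'E'
from h import *
b=np.load("pics/base.npy")
for t in (0,5,10,15,20,30,40,50,60,62):
    p,R=lift_pose(t); q=robot.ik(p,R); print(t,ext(p).round(0),None if q is None else q.round(2))
p,R=lift_pose(0,gap=3.1); print(ext(p))
robot.move_linear(p,0.02,threshold=9); print("push",(avgF(5)-b).round(2)); st()
E
```

```text
0 [-118.   -6.  141.] [ 0.66  0.13  0.    2.36 -0.75  0.2   0.97]
5 [-115.   -5.  162.] [ 0.58  0.08  0.09  2.34 -0.6   0.25  0.81]
10 [-110.   -5.  183.] [ 0.49  0.05  0.17  2.32 -0.49  0.3   0.7 ]
15 [-103.   -5.  203.] [ 0.38  0.02  0.27  2.29 -0.4   0.35  0.6 ]
20 [-95.  -6. 219.] [ 0.27  0.04  0.37  2.19 -0.24  0.5   0.43]
30 [-74.  -5. 249.] [ 0.26  0.11  0.36  1.99 -0.13  0.79  0.3 ]
40 [-48.  -5. 274.] [ 0.25  0.23  0.37  1.77 -0.12  1.07  0.27]
50 [-18.  -5. 295.] [ 0.25  0.38  0.39  1.54 -0.13  1.33  0.26]
60 [ 15.  -6. 310.] [ 0.27  0.55  0.41  1.29 -0.15  1.6   0.27]
62 [ 21.  -5. 312.] [ 0.27  0.59  0.42  1.23 -0.15  1.65  0.27]
[-120.92779419   -5.5         139.51207523]
push [-0.03 -5.43  0.56]
 t11.32 ext [-120.9   -5.7  139.5] F_ext [ 0.51 -5.29 -0.56] open 0.0284 q [ 0.66  0.13  0.01  2.37 -0.77  0.19  0.99]
```

```bash
python3 - <<'E'
from h import *
b=np.load("pics/base.npy")
print(robot.get_state()["qpos"][5])
p,R=lift_pose(0,gap=1.5,y=-4); q=robot.ik(p,R); print(q.round(3))
r=robot.move_linear(p,0.02,threshold=7); print(r,"push",(avgF(8)-b).round(2)); s=st(); print(s["qpos"][5])
E
```

```text
0.19429828080655176
[ 0.645  0.125  0.017  2.367 -0.761  0.194  0.982]
False push [-1.53 -5.72 -2.13]
 t11.71 ext [-119.9   -4.1  140. ] F_ext [-0.41 -5.51 -2.13] open 0.0282 q [ 0.65  0.13  0.02  2.37 -0.75  0.19  0.98]
0.1947145538302016
```

```bash
python3 - <<'E'
from h import *
b=np.load("pics/base.npy")
for t in (0,0.5,1,1.5,2,3):
    p,R=lift_pose(t,gap=1.0,y=-4)
    r=robot.move_linear(p,0.02,frame=R,threshold=10); F=avgF(4)-b; s=robot.get_state(); print(t,r,ext(s["ee_pos"]).round(1),F.round(2),round(s["qpos"][5],3),round(s["time"],2))
    if r: break
E
```

```text
0 False [-119.8   -4.   140. ] [-1.95 -4.85 -2.81] 0.195 12.03
0.5 False [-119.7   -3.8  142.1] [-3.7  -4.18 -2.16] 0.201 12.35
1 False [-119.5   -3.7  144.1] [-4.12 -4.12 -1.66] 0.206 12.68
1.5 False [-119.2   -3.7  146.2] [-4.34 -4.29 -1.82] 0.211 13.0
2 False [-119.2   -3.7  148.1] [-5.79 -4.45 -2.46] 0.217 13.32
3 False [-118.7   -3.6  152.2] [-7.16 -3.94 -2.07] 0.227 13.76
```

```bash
python3 - <<'E'
from h import *
cv2.imwrite("pics/w5.png",robot.grab_frame("wrist")[:,:,::-1])
im=robot.grab_frame("side"); cv2.imwrite("pics/s5.png",cv2.resize(im[240:370,260:440,::-1],None,fx=4,fy=4,interpolation=2)); st()
E
```

```text
t13.86 ext [-118.7   -3.6  152.2] F_ext [-6.66 -4.45 -1.55] open 0.0282 q [ 0.6   0.1   0.06  2.36 -0.66  0.23  0.87]
```

View pics/w5.png

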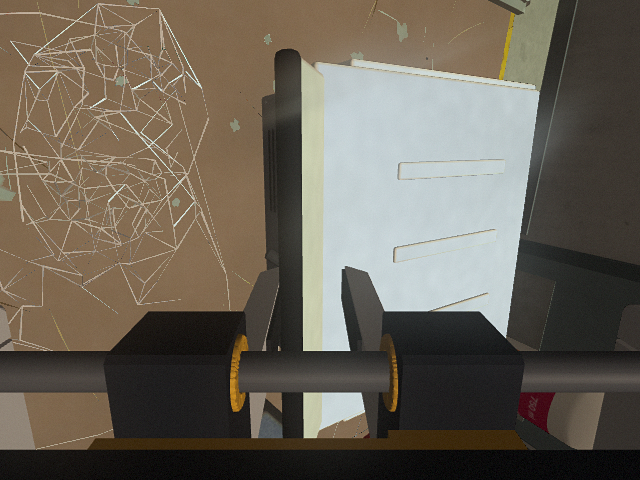

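View pics/s5.png

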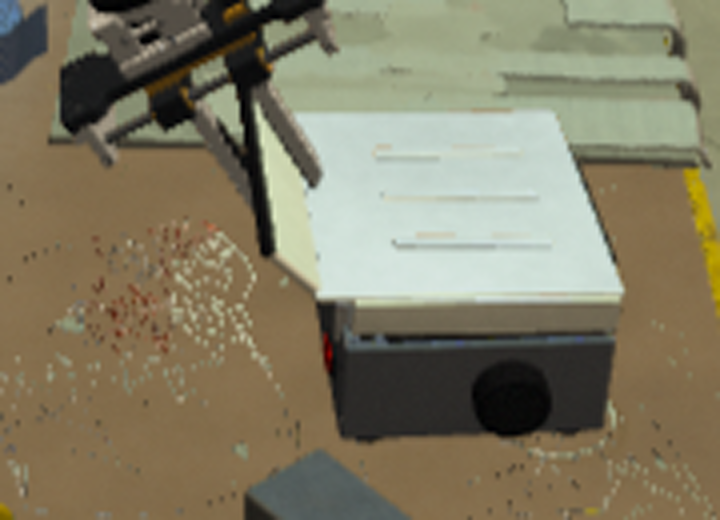

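```bash
python3 - <<'E'
from h import *
im=cv2.imread("pics/s3.png"); cv2.imwrite("pics/s3z.png",cv2.resize(im[240:370,260:440],None,fx=4,fy=4,interpolation=2))
c=cam("wrist")
for th in (0,1,2,3,4):
    t=np.radians(th); print(th,[proj(c,W(lip_pt(s,n,t,98))).round(0) for s,n in ((49,0),(49,-8))], "FLplate",proj(c,W(lip_pt(0,-8,t,103))).round(0))
d=cam("side")
for th in (0,1,2,3,4):
    t=np.radians(th); P=W(lip_pt(49,0,t,-98));F=W(lip_pt(0,-6,t,-103)); print(th,((proj(d,P)-[260,240])*4).round(0),((proj(d,F)-[260,240])*4).round(0))
E
```

```text
0 [array([269.,  50.]), array([289.,  49.])] FLplate [322.  61.]
1 [array([275.,  48.]), array([296.,  47.])] FLplate [326.  60.]
2 [array([281.,  46.]), array([303.,  45.])] FLplate [330.  59.]
3 [array([288.,  44.]), array([311.,  43.])] FLplate [334.  58.]
4 [array([296.,  42.]), array([319.,  40.])] FLplate [339.  57.]
0 [252. 257.] [316. 301.]
1 [254. 252.] [317. 297.]
2 [255. 247.] [317. 292.]
3 [257. 241.] [318. 288.]
4 [258. 236.] [319. 284.]
```

View pics/s3z.png

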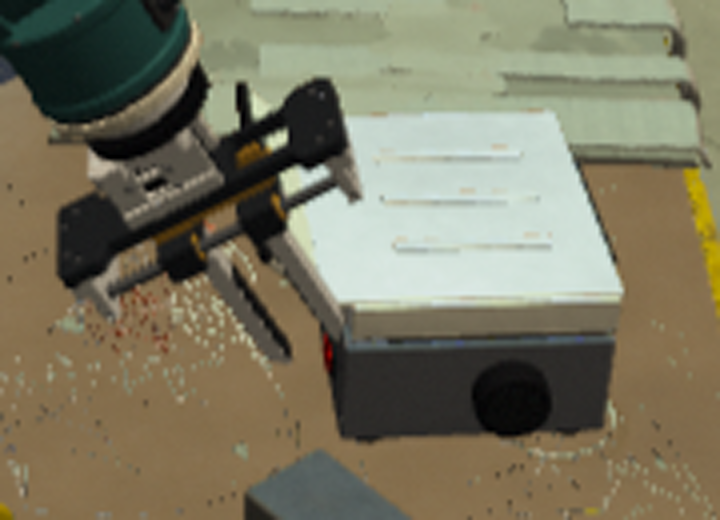

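```bash
python3 - <<'E'
from h import *
b=np.load("pics/base.npy")
p,R=lift_pose(0,gap=3.1,y=-4); robot.move_linear(p,0.04,frame=R,threshold=12); print((avgF(6)-b).round(2)); s=st()
c=cam("wrist"); im=robot.grab_frame("wrist"); cv2.imwrite("pics/w6.png",im[:,:,::-1])
for th in (0,1,2): print(th,[proj(c,W(lip_pt(s_,n,np.radians(th),98))).round(0) for s_,n in ((49,0),(49,-8))])
for y in (-2.5,-1,0.5,2):
    p,R=lift_pose(0,gap=3.1,y=y); q=robot.ik(p,R)
    if q is None: print("noik",y);break
    r=robot.move_linear(p,0.02,frame=R,threshold=7); F=avgF(6)-b; s=robot.get_state(); print(y,r,ext(s["ee_pos"]).round(1),F.round(2),round(s["qpos"][5],3),round(s["time"],2))
    if r or F[1]<-6.5: break
E
```

```text
[-3.22 -4.35 -0.03]
 t14.47 ext [-121.5   -3.9  139.1] F_ext [-2.78 -4.32 -0.23] open 0.0279 q [ 0.62  0.12  0.04  2.37 -0.79  0.19  1.01]
0 [array([292.,  42.]), array([314.,  41.])]
1 [array([299.,  40.]), array([322.,  38.])]
2 [array([306.,  38.]), array([331.,  36.])]
-2.5 False [-121.2   -2.6  139.3] [-1.07 -5.1  -1.29] 0.194 14.87
-1 False [-121.2   -1.2  139.3] [-1.19 -6.15 -1.09] 0.193 15.22
0.5 False [-1.211e+02  1.000e-01  1.394e+02] [-1.39 -6.91 -0.55] 0.192 15.57
```

View pics/w6.png

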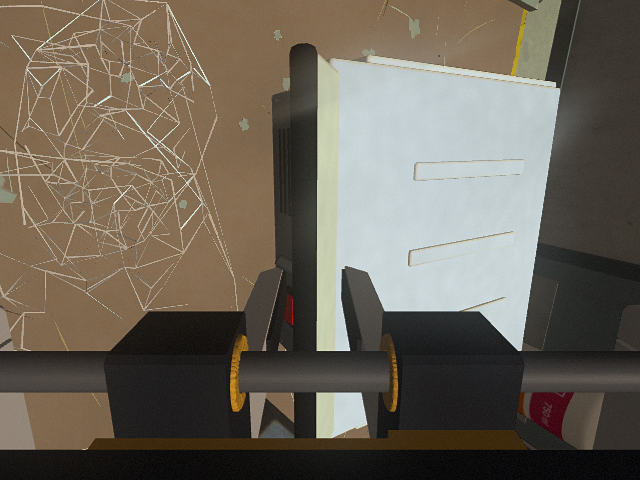

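```bash
python3 - <<'E'
from h import *
b=np.load("pics/base.npy")
ut=np.array([np.sin(np.pi/3),0,.5])
for gap in (2,1,0,-1,-2,-3,-4):
    p,R=lift_pose(0,gap=gap,y=0); r=robot.move_linear(p,0.02,frame=R,threshold=8); F=avgF(4)-b; s=robot.get_state(); print(gap,r,ext(s["ee_pos"]).round(1),F.round(2),"Fu %.2f"%(F@ut),round(s["qpos"][5],3),round(s["time"],2))
    if r or F@ut<-11: break
c=cam("wrist"); im=robot.grab_frame("wrist"); cv2.imwrite("pics/w7.png",im[:,:,::-1])
for th in (0,1,2): print(th,[proj(c,W(lip_pt(s_,n,np.radians(th),98))).round(0) for s_,n in ((49,0),(49,-8))])
E
```

```text
2 False [-1.208e+02 -1.000e-01  1.395e+02] [-4.32 -5.54 -1.18] Fu -4.33 0.195 15.88
1 False [-120.3    0.2  139.6] [-6.03 -5.16 -2.01] Fu -6.23 0.197 16.2
0 False [-119.9    0.4  139.8] [-8.37 -4.62 -2.89] Fu -8.70 0.198 16.52
-1 False [-119.2    0.3  140.2] [-9.41 -5.33 -2.46] Fu -9.38 0.2 16.83
-2 False [-118.8    0.5  140.3] [-12.59  -4.52  -3.12] Fu -12.46 0.201 17.15
0 [array([283.,  56.]), array([305.,  55.])]
1 [array([290.,  54.]), array([313.,  53.])]
2 [array([297.,  52.]), array([321.,  51.])]
```

View pics/w7.png

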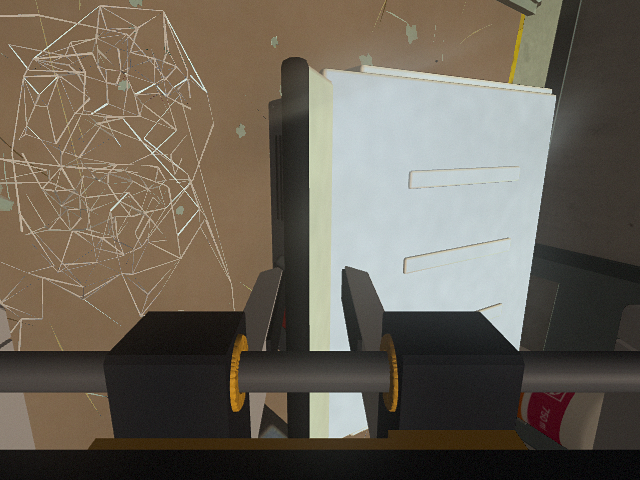

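```bash
cat >> h.py <<'E'
def pose2(thd,y,al,s=17.,gap=4.,half=8.):
    """lip-aligned straddle; gap = distance of under finger inner face from lip underside; tip centre at s along lip; al deg: z tilts to -y; y = tip centre"""
    th=np.radians(thd); a=np.radians(al); R0=np.eye(3); 
    pitch=np.pi/4+th; z=np.array([np.cos(pitch),0,-np.sin(pitch)]); u=np.array([np.sin(pitch),0,np.cos(pitch)]); yy=np.array([0,1.,0])
    zt=np.cos(a)*z-np.sin(a)*yy; xt=np.cos(a)*yy+np.sin(a)*z
    tip=lip_pt(s,gap-half,th,y)
    return W(tip-19*zt), Rz(YAW)@np.column_stack([xt,u,zt])
E
python3 - <<'E'
from h import *
np.set_printoptions(precision=2,suppress=True,linewidth=150)
for al in (15,22,30):
  for (t,y,s) in ((0,-45,80),(0,-45,17),(0,0,17),(5,0,17),(15,0,17),(30,0,17),(45,0,17),(60,0,17),(60,0,80)):
    q=robot.ik(*pose2(t,y,al,s)); print(al,t,y,s,q)
E
```

```text
15 0 -45 80 None
15 0 -45 17 [ 1.58  0.28 -1.07  2.53  2.39  0.51 -2.17]
15 0 0 17 None
15 5 0 17 [ 1.45  0.15 -1.09  2.48  1.89  0.4  -1.84]
15 15 0 17 [-0.56 -0.03  0.96  2.36  0.82  0.39 -0.77]
15 30 0 17 [-0.23  0.09  0.66  2.06  0.29  0.77 -0.19]
15 45 0 17 [-0.15  0.31  0.68  1.73  0.08  1.14  0.07]
15 60 0 17 [-0.01  0.55  0.64  1.37 -0.01  1.52  0.22]
15 60 0 80 [ 0.    0.56  0.66  1.22 -0.02  1.65  0.26]
22 0 -45 80 None
22 0 -45 17 [ 1.43  0.34 -1.08  2.54  2.15  0.74 -2.06]
22 0 0 17 [ 1.27  0.33 -1.08  2.54  2.01  0.82 -2.08]
22 5 0 17 [ 1.3   0.21 -1.09  2.47  1.76  0.65 -1.82]
22 15 0 17 [-0.86  0.04  1.19  2.36  0.98  0.46 -1.01]
22 30 0 17 [-0.3   0.12  0.66  2.07  0.46  0.8  -0.4 ]
22 45 0 17 [-0.24  0.32  0.71  1.75  0.19  1.13 -0.04]
22 60 0 17 [-0.09  0.56  0.66  1.4   0.08  1.49  0.17]
22 60 0 80 [-0.07  0.56  0.68  1.26  0.08  1.62  0.21]
30 0 -45 80 None
30 0 -45 17 [ 1.26  0.44 -1.08  2.52  1.98  1.03 -2.02]
30 0 0 17 [ 1.11  0.45 -1.08  2.51  1.87  1.11 -2.05]
30 5 0 17 [ 1.14  0.33 -1.08  2.45  1.68  0.96 -1.84]
30 15 0 17 [-0.84  0.18  1.1   2.35  1.01  0.53 -1.17]
30 30 0 17 [-0.49  0.18  0.78  2.07  0.58  0.84 -0.56]
30 45 0 17 [-0.31  0.35  0.71  1.77  0.33  1.14 -0.17]
30 60 0 17 [-0.17  0.58  0.69  1.43  0.19  1.46  0.11]
30 60 0 80 [-0.15  0.57  0.7   1.3   0.19  1.58  0.16]
```

```bash
cat >> h.py <<'E'
def avgFM(n=8):
    F=[];M=[]
    for _ in range(n):
        s=robot.get_state(); F.append(s["force"]);M.append(s["moment"]); robot.pause(.02)
    Rr=Rz(YAW).T; return Rr@np.mean(F,0),Rr@np.mean(M,0)
E
python3 - <<'E'
from h import *
np.set_printoptions(precision=3,suppress=True,linewidth=150)
F1,M1=avgFM(10); print("loaded",F1,M1)
R=lift_pose(0)[1]
robot.move_linear(lift_pose(0,gap=3.1,y=0)[0],.03); F2,M2=avgFM(10); print("gap3.1",F2,M2)
robot.move_linear(lift_pose(0,gap=4.1,y=0)[0],.03); F2,M2=avgFM(10); print("gap4.1",F2,M2)
robot.move_linear(lift_pose(0,gap=4.1,y=-40)[0],.06); F0,M0=avgFM(10); print("free",F0,M0); st()
Rt_=Rz(YAW).T@robot.get_state()["tool_rot"]
print("tool frame loaded dF",Rt_.T@(F1-F0),"dM",Rt_.T@(M1-M0)); print("tool frame gap4 dF",Rt_.T@(F2-F0),"dM",Rt_.T@(M2-M0))
E
```

```text
loaded [-11.614  -4.729  -3.501] [-1.103  3.434 -0.414]
gap3.1 [-4.703 -3.119 -2.082] [-0.793  1.715 -0.329]
gap4.1 [-3.092 -3.837 -1.371] [-0.908  1.275 -0.408]
free [-0.283 -0.161 -0.083] [-0.011  0.413 -0.013]
 t19.25 ext [-121.8  -39.5  139. ] F_ext [-0.27 -0.38 -0.18] open 0.0281 q [ 0.66  0.15  0.11  2.35 -0.91  0.25  1.21]
tool frame loaded dF [ -4.56  -11.524  -2.708] dM [ 3.021 -1.144 -0.197]
tool frame gap4 dF [-3.674 -3.078 -0.291] dM [ 0.862 -0.974 -0.106]
```

```bash
python3 - <<'E'
from h import *
np.set_printoptions(precision=2,suppress=True,linewidth=150)
b=avgF(8); np.save("pics/base.npy",b)
ut=np.array([np.sin(np.pi/3),0,.5])
p,R=lift_pose(0,gap=-4,y=-40)
r=robot.move_linear(p,0.02,frame=R,threshold=2.5); F=avgF(6)-b; s=robot.get_state(); e=ext(s["ee_pos"])
print(r,e,F,"Fu",F@ut,"gap", (ext(lift_pose(0,gap=0,y=-40)[0])-e)@ut, s["time"])
E
```

```text
True [-116.68  -39.86  141.79] [-0.23 -0.27 -0.24] Fu -0.31950901872613724 gap -1.7178605697359282 19.85
```

```bash
python3 - <<'E'
from h import *
np.set_printoptions(precision=2,suppress=True,linewidth=150)
b=np.load("pics/base.npy")
ut=np.array([np.sin(np.pi/3),0,.5])
for g in (-2.2,-2.8,-3.4,-4,-4.6):
    p,R=lift_pose(0,gap=g,y=-40)
    r=robot.move_linear(p,0.02,frame=R,threshold=4); F=avgF(5)-b; s=robot.get_state(); e=ext(s["ee_pos"])
    print(g,r,e,F,"Fu",F@ut,"gap", (ext(lift_pose(0,gap=0,y=-40)[0])-e)@ut, s["time"])
    if F@ut<-2: break
c=cam("wrist"); im=robot.grab_frame("wrist"); cv2.imwrite("pics/w8.png",im[:,:,::-1])
E
```

```text
-2.2 False [-116.45  -39.9   142.03] [-0.79  0.09 -1.19] Fu -1.276813924111159 gap -2.0336750239886108 20.1833
-2.8 False [-116.24  -39.89  142.11] [-4.6   0.22 -3.64] Fu -5.809040864892846 gap -2.26180315106887 20.5167
```

View pics/w8.png

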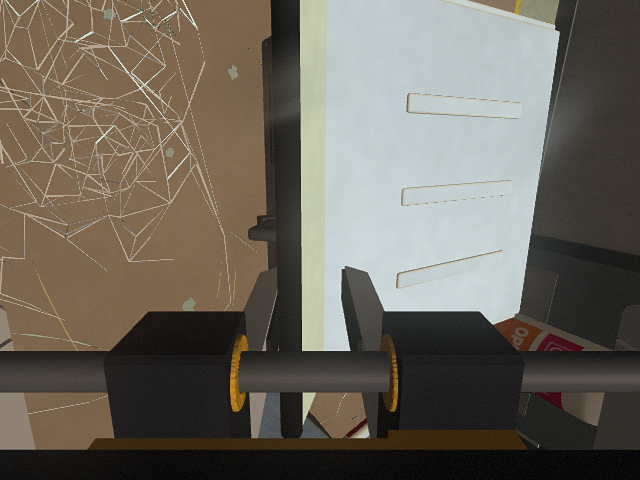

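```bash
python3 - <<'E'
from h import *
np.set_printoptions(precision=2,suppress=True,linewidth=150)
b=np.load("pics/base.npy")
def go(y,g=-1.2,v=.02,th=7,t=0): 
    p,R=lift_pose(t,gap=g,y=y,D=35.); r=robot.move_linear(p,v,frame=R,threshold=th); F=avgF(4)-b; s=robot.get_state(); print(y,r,ext(s["ee_pos"]),F,"j6 %.3f t %.2f"%(s["qpos"][5],s["time"])); return r,F
go(-40); go(-24,v=.04)
for y in (-21,-18,-15,-12,-10,-8,-6,-4,-2,0):
    r,F=go(y)
    if r or np.hypot(F[0],F[1])>5.8: break
E
```

```text
-40 False [-119.02  -40.1   145.89] [-0.01 -0.04  0.12] j6 0.262 t 21.02
-24 False [-119.32  -23.98  145.52] [ 0.17  0.02 -0.31] j6 0.241 t 21.63
-21 False [-119.42  -21.16  145.48] [-0.2  -3.24  0.09] j6 0.237 t 22.00
-18 False [-119.36  -17.98  145.5 ] [-0.94 -3.41 -0.35] j6 0.233 t 22.37
-15 False [-119.3   -15.04  145.56] [ 0.99 -4.97 -0.74] j6 0.229 t 22.73
-12 False [-119.38  -12.14  145.51] [ 0.58 -5.09 -0.47] j6 0.225 t 23.10
-10 False [-119.42  -10.2   145.49] [ 0.38 -5.39 -0.18] j6 0.223 t 23.42
-8 False [-119.48   -8.21  145.44] [-0.08 -5.62 -0.07] j6 0.220 t 23.73
-6 False [-119.48   -6.27  145.42] [-0.05 -5.86  0.37] j6 0.218 t 24.05
```

```bash
python3 - <<'E'
from h import *
np.set_printoptions(precision=2,suppress=True,linewidth=150)
b=np.load("pics/base.npy")
tg=np.array([.17,0,.985])
for t in (0.3,0.6,1,1.5,2,3,4):
    p,R=lift_pose(t,gap=-1.8,y=-5.5,D=35.); r=robot.move_linear(p,.02,frame=R,threshold=9); F=avgF(4)-b; s=robot.get_state(); print(t,r,ext(s["ee_pos"]),F,"Ft %.1f"%(F@tg),"j6 %.3f t %.2f"%(s["qpos"][5],s["time"]))
    if r or F@tg<-11: break
c=cam("wrist"); im=robot.grab_frame("wrist"); cv2.imwrite("pics/w9.png",im[:,:,::-1])
for th in (0,1,2,3,4): print(th,[proj(c,W(lip_pt(s_,n,np.radians(th),98))).round(0) for s_,n in ((49,1.3),(49,-9.3))])
E
```

```text
0.3 False [-119.25   -5.56  146.52] [-2.03 -5.62 -1.77] Ft -2.1 j6 0.221 t 24.37
0.6 False [-119.37   -5.46  147.43] [-3.04 -5.47 -3.18] Ft -3.7 j6 0.224 t 24.68
1 False [-119.3    -5.36  148.82] [-4.35 -5.62 -3.88] Ft -4.6 j6 0.228 t 25.00
1.5 False [-119.1    -5.29  150.66] [-5.11 -4.9  -3.43] Ft -4.2 j6 0.232 t 25.32
2 False [-118.85   -5.22  152.51] [-6.39 -4.76 -3.14] Ft -4.2 j6 0.237 t 25.63
3 False [-118.12   -5.14  156.37] [-8.01 -4.24 -1.83] Ft -3.2 j6 0.246 t 26.05
4 False [-117.36   -5.08  160.14] [-8.44 -3.81 -1.25] Ft -2.7 j6 0.255 t 26.47
0 [array([254.,  50.]), array([280.,  48.])]
1 [array([259.,  48.]), array([286.,  47.])]
2 [array([265.,  46.]), array([293.,  45.])]
3 [array([272.,  44.]), array([300.,  43.])]
4 [array([278.,  42.]), array([308.,  40.])]
```

View pics/w9.png

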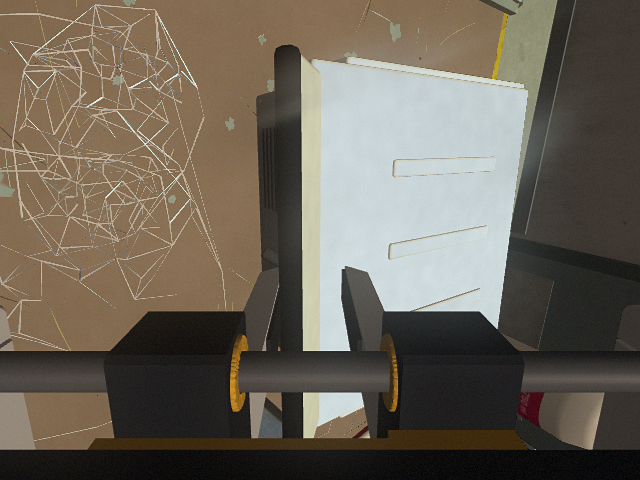

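```bash
python3 - <<'E'
from h import *
im=robot.grab_frame("side"); cv2.imwrite("pics/s9.png",cv2.resize(im[240:370,260:440,::-1],None,fx=4,fy=4,interpolation=2)); st()
E
```

```text
t26.57 ext [-117.4   -5.1  160.1] F_ext [-9.15 -4.06 -1.68] open 0.0285 q [ 0.46  0.08  0.21  2.35 -0.64  0.25  0.86]
```

View pics/s9.png

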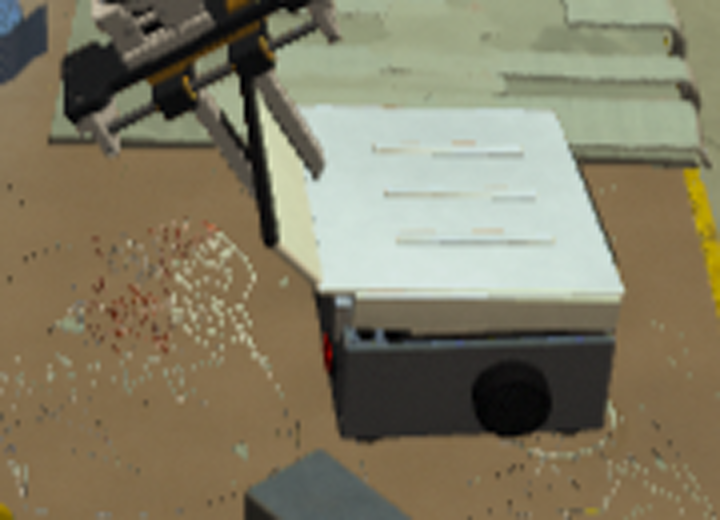

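```bash
python3 - <<'E'
from h import *
np.set_printoptions(precision=2,suppress=True,linewidth=150)
b=np.load("pics/base.npy")
for t in (6,8,10,12.5,15):
    p,R=lift_pose(t,gap=-1.2,y=-5,D=35.); r=robot.move_linear(p,.03,frame=R,threshold=9); F=avgF(3)-b; s=robot.get_state(); print(t,r,ext(s["ee_pos"]),F,"j6 %.3f t %.2f"%(s["qpos"][5],s["time"]))
    if r or np.linalg.norm(F)>18: break
c=cam("wrist"); im=robot.grab_frame("wrist"); cv2.imwrite("pics/w10.png",im[:,:,::-1])
for th in (8,10,12,14): print(th,[proj(c,W(lip_pt(s_,n,np.radians(th),98))).round(0) for s_,n in ((49,1.3),(49,-9.3))])
im=robot.grab_frame("side"); cv2.imwrite("pics/s10.png",cv2.resize(im[200:370,260:440,::-1],None,fx=3.5,fy=3.5,interpolation=2))
E
```

```text
6 False [-115.7    -4.64  167.74] [-8.3  -4.39 -0.65] j6 0.271 t 27.02
8 False [-113.68   -4.54  175.18] [-9.55 -2.96 -0.69] j6 0.290 t 27.48
10 False [-111.3    -4.47  182.62] [-10.4   -3.17  -0.16] j6 0.308 t 27.95
12.5 False [-107.92   -4.45  191.82] [-11.67  -3.09   0.61] j6 0.330 t 28.48
15 False [-104.03   -4.53  200.94] [-12.72  -3.01   1.  ] j6 0.353 t 29.02
8 [array([231.,  55.]), array([257.,  54.])]
10 [array([244.,  52.]), array([271.,  51.])]
12 [array([258.,  49.]), array([286.,  48.])]
14 [array([273.,  45.]), array([303.,  45.])]
```

View pics/w10.png

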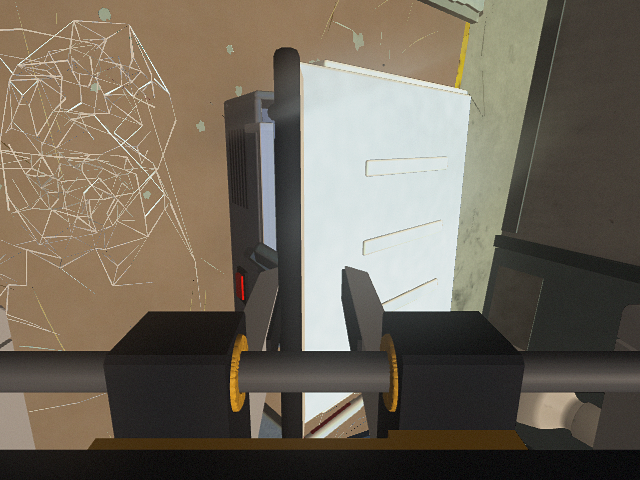

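View pics/s10.png

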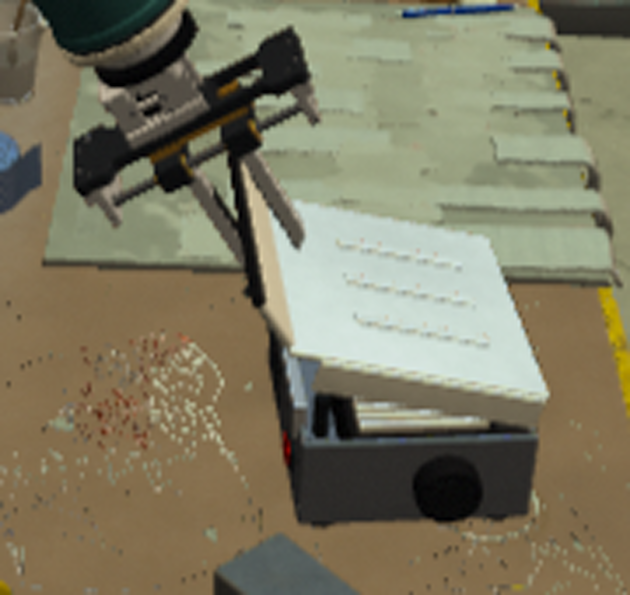

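```bash
python3 - <<'E'
from h import *
np.set_printoptions(precision=2,suppress=True,linewidth=150)
b=np.load("pics/base.npy")
for t in (18,22,26,30,35,40,45):
    p,R=lift_pose(t,gap=-1.2,y=-5,D=34.); r=robot.move_linear(p,.06,frame=R,threshold=10); F=avgF(2)-b; s=robot.get_state(); print(t,r,ext(s["ee_pos"]),F,s["qpos"],"t %.2f"%(s["time"]))
    if r or np.linalg.norm(F)>20: break
c=cam("wrist"); im=robot.grab_frame("wrist"); cv2.imwrite("pics/w11.png",im[:,:,::-1])
for th in (40,42,44,46): print(th,[proj(c,W(lip_pt(s_,n,np.radians(th),98))).round(0) for s_,n in ((49,1.3),(49,-9.3))])
E
```

```text
18 True [-102.55   -5.29  206.1 ] [-3.11 -6.45  0.94] [ 0.4   0.03  0.25  2.25 -0.32  0.41  0.52] t 29.36
40 [array([606.,   2.]), array([631.,   7.])]
42 [array([642.,  -1.]), array([665.,   5.])]
44 [array([679.,  -3.]), array([698.,   4.])]
46 [array([716.,  -5.]), array([731.,   3.])]
```

View pics/w11.png

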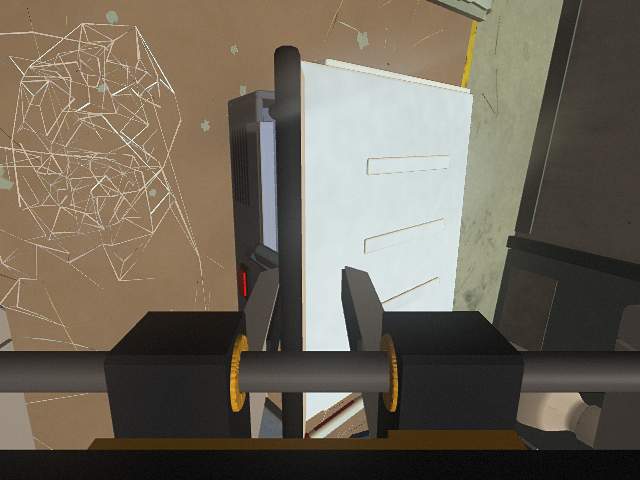

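```bash
python3 - <<'E'
from h import *
np.set_printoptions(precision=2,suppress=True,linewidth=150)
b=np.load("pics/base.npy")
for t in (18,22,26,30,35,40,45):
    p,R=lift_pose(t,gap=-1.2,y=-5,D=34.); r=robot.move_linear(p,.06,frame=R,threshold=16); F=avgF(2)-b; s=robot.get_state(); print(t,r,ext(s["ee_pos"]),F,s["qpos"],"t %.2f"%(s["time"]))
    if r or np.linalg.norm(F)>20: break
c=cam("wrist"); im=robot.grab_frame("wrist"); cv2.imwrite("pics/w12.png",im[:,:,::-1])
for th in (40,42,44,46): print(th,[proj(c,W(lip_pt(s_,n,np.radians(th),98))).round(0) for s_,n in ((49,1.3),(49,-9.3))])
E
```

```text
18 True [-100.19   -5.69  211.51] [-6.35 -4.46  2.09] [ 0.39  0.03  0.26  2.23 -0.27  0.45  0.47] t 29.68
40 [array([578.,   3.]), array([604.,   8.])]
42 [array([613.,   0.]), array([637.,   6.])]
44 [array([649.,  -2.]), array([671.,   5.])]
46 [array([686.,  -4.]), array([704.,   3.])]
```

View pics/w12.png

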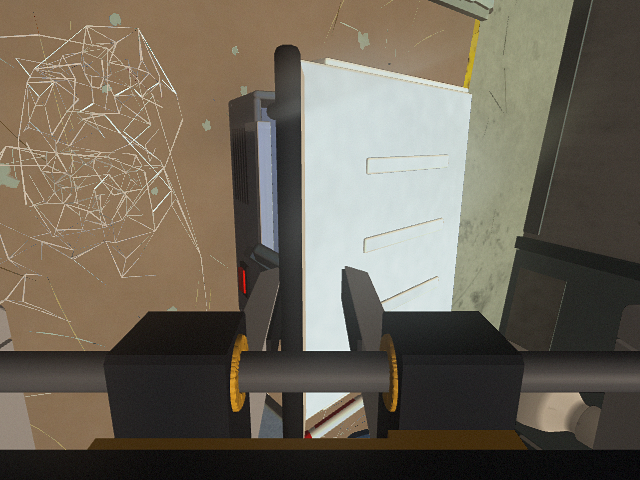

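```bash
python3 - <<'E'
from h import *
np.set_printoptions(precision=2,suppress=True,linewidth=150)
b=np.load("pics/base.npy")
for t in (18,20,23,26,30,34,38,42):
    p,R=lift_pose(t,gap=-1.2,y=-5,D=34.); r=robot.move_linear(p,.045,frame=R,threshold=25); F=avgF(2)-b; s=robot.get_state(); print(t,r,ext(s["ee_pos"]),F,s["qpos"],"t %.2f"%(s["time"]))
    if r or np.linalg.norm(F)>20: break
c=cam("wrist"); im=robot.grab_frame("wrist"); cv2.imwrite("pics/w13.png",im[:,:,::-1])
for th in (t-4,t-2,t): print(th,[proj(c,W(lip_pt(s_,n,np.radians(th),98))).round(0) for s_,n in ((49,1.3),(49,-9.3))])
E
```

```text
18 False [-99.54  -5.02 211.71] [-13.55  -5.3    3.46] [ 0.39  0.03  0.26  2.23 -0.28  0.44  0.47] t 30.02
20 False [-95.64  -4.95 218.35] [-13.1   -4.8    6.09] [ 0.38  0.04  0.26  2.19 -0.23  0.5   0.42] t 30.36
23 False [-89.86  -5.   227.72] [-12.68  -3.65   7.48] [ 0.37  0.05  0.26  2.13 -0.18  0.59  0.36] t 30.78
26 False [-83.6   -5.04 236.76] [-13.07  -3.97   8.35] [ 0.36  0.08  0.26  2.07 -0.14  0.68  0.32] t 31.21
30 False [-74.45  -5.13 248.31] [-12.41  -3.46   8.96] [ 0.35  0.11  0.26  1.99 -0.12  0.8   0.28] t 31.72
34 False [-64.45  -5.19 259.28] [-11.54  -3.36   9.71] [ 0.35  0.15  0.26  1.9  -0.1   0.91  0.26] t 32.23
38 False [-53.81  -5.3  269.45] [-10.25  -3.29   9.92] [ 0.34  0.2   0.26  1.81 -0.09  1.02  0.25] t 32.73
42 False [-42.49  -5.4  278.89] [-9.09 -3.42  9.87] [ 0.34  0.26  0.27  1.72 -0.08  1.12  0.23] t 33.24
38 [array([246.,  48.]), array([274.,  48.])]
40 [array([261.,  45.]), array([290.,  45.])]
42 [array([277.,  42.]), array([307.,  42.])]
```

View pics/w13.png

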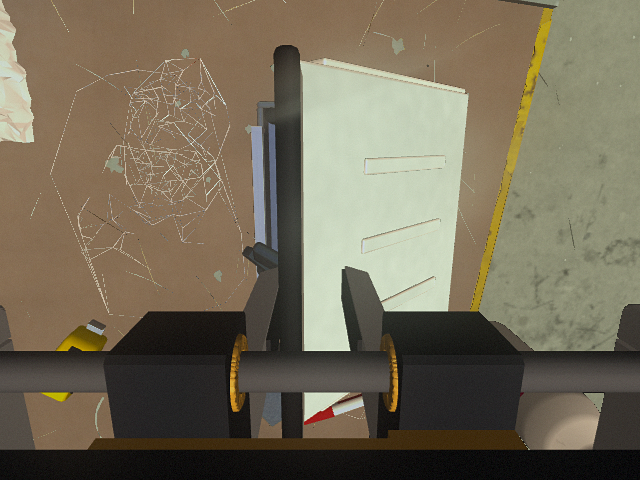

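```bash
python3 - <<'E'
from h import *
np.set_printoptions(precision=2,suppress=True,linewidth=150)
b=np.load("pics/base.npy")
for t in (46,50,54,58,60.5):
    p,R=lift_pose(t,gap=-1.2,y=-5,D=34.); r=robot.move_linear(p,.045,frame=R,threshold=25); F=avgF(2)-b; s=robot.get_state(); print(t,r,ext(s["ee_pos"]),F,s["qpos"],"t %.2f"%(s["time"]))
    if r or np.linalg.norm(F)>20: break
c=cam("wrist"); im=robot.grab_frame("wrist"); cv2.imwrite("pics/w14.png",im[:,:,::-1])
for th in (t-2,t-1,t): print(th,[proj(c,W(lip_pt(s_,n,np.radians(th),98))).round(0) for s_,n in ((49,1.3),(49,-9.3))])
im=robot.grab_frame("side"); cv2.imwrite("pics/s14.png",cv2.resize(im[140:370,240:460,::-1],None,fx=2.6,fy=2.6,interpolation=2))
E
```

```text
46 False [-30.62  -5.45 287.47] [-8.54 -4.34 11.08] [ 0.34  0.31  0.27  1.63 -0.08  1.23  0.23] t 33.80
50 False [-18.22  -5.57 295.23] [-8.62 -4.23 12.29] [ 0.34  0.37  0.27  1.54 -0.08  1.33  0.22] t 34.31
54 False [ -5.33  -5.63 302.07] [-7.76 -4.55 13.15] [ 0.35  0.44  0.27  1.44 -0.08  1.44  0.22] t 34.82
58 False [  7.99  -5.65 308.  ] [-7.63 -4.19 13.31] [ 0.35  0.5   0.27  1.33 -0.08  1.54  0.22] t 35.33
60.5 False [ 16.51  -5.62 311.26] [-6.99 -3.87 13.41] [ 0.36  0.55  0.27  1.27 -0.08  1.61  0.22] t 35.71
58.5 [array([261.,  44.]), array([289.,  44.])]
59.5 [array([268.,  43.]), array([298.,  43.])]
60.5 [array([277.,  41.]), array([307.,  41.])]
```

View pics/w14.png

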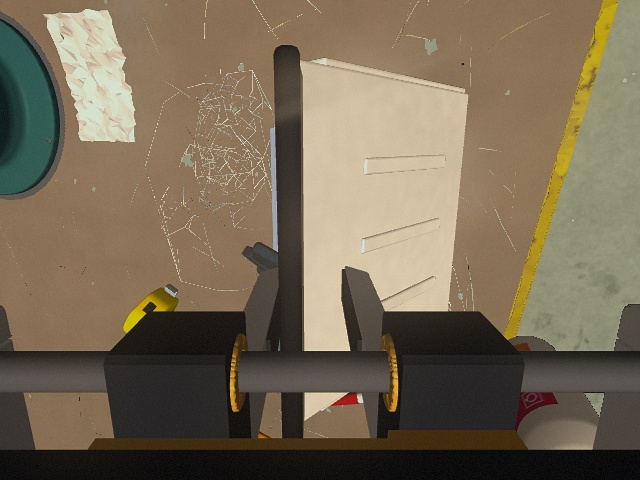

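View pics/s14.png

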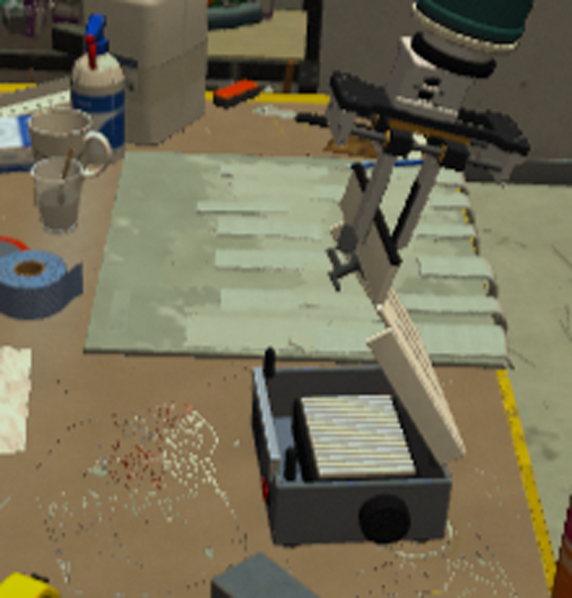

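```bash
python3 - <<'E'
from h import *
np.set_printoptions(precision=2,suppress=True,linewidth=150)
b=np.load("pics/base.npy")
s=robot.get_state(); p=s["ee_pos"]; R=s["tool_rot"]; u,z=R[:,1],R[:,2]
robot.move_linear(p-z*.004-u*.005,.03); print((avgF(3)-b))
robot.move_linear(p-z*.006-u*.006-R[:,0]*.012,.03); print((avgF(3)-b))
robot.move_linear(p-z*.12-u*.007-R[:,0]*.012,.1); print((avgF(3)-b)); st()
im=robot.grab_frame("side"); cv2.imwrite("pics/s15.png",cv2.resize(im[140:370,240:460,::-1],None,fx=2.6,fy=2.6,interpolation=2))
c=cam("wrist"); im=robot.grab_frame("wrist"); cv2.imwrite("pics/w15.png",im[:,:,::-1])
for th in (58,60,62): print(th,[proj(c,W(lip_pt(s_,n,np.radians(th),98))).round(0) for s_,n in ((49,1.3),(49,-9.3))],[proj(cam("side"),W(lip_pt(s_,n,np.radians(th),-98))).round(1) for s_,n in ((49,0),(0,0))])
E
```

```text
[-1.8  -4.87  1.75]
[-1.67 -3.23  0.43]
[ 0.21 -0.84 -0.13]
 t38.22 ext [ 41.9 -17.5 428.3] F_ext [ 0.27 -0.09  0.26] open 0.0279 q [ 0.39  0.58  0.28  0.96 -0.09  1.88  0.24]
58 [array([293.,  71.]), array([308.,  71.])] [array([386.7, 240.1]), array([380.1, 258.4])]
60 [array([302.,  69.]), array([318.,  69.])] [array([390.1, 238.9]), array([382.7, 257.1])]
62 [array([312.,  68.]), array([328.,  68.])] [array([393.5, 237.8]), array([385.4, 255.9])]
```

View pics/s15.png

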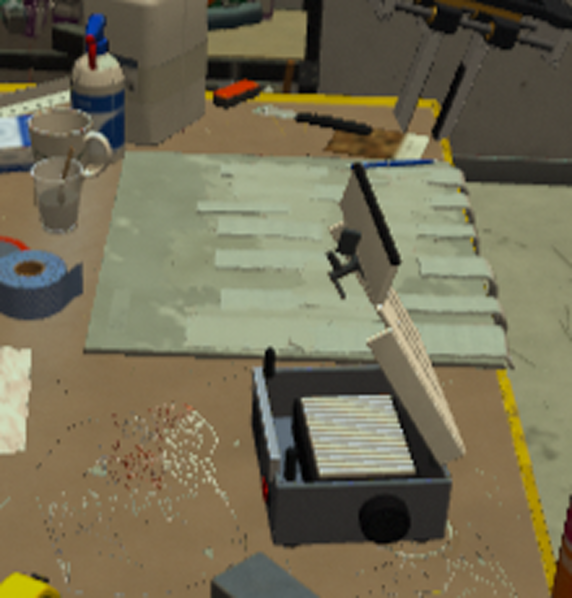

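View pics/w15.png

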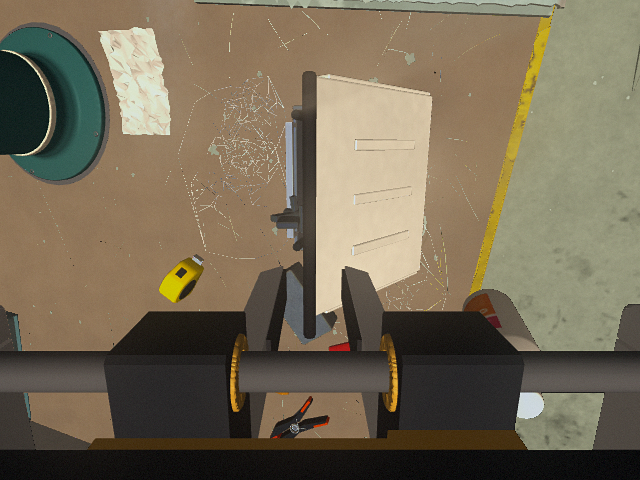

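```bash
python3 - <<'E'
from h import *
print(avgF(3)); print(robot.sign_off()); print(robot.get_state()["time"])
E
```

```text
[-0.08909918 -0.32900973  0.03994027]
the job is handed in; nothing more can be done
None
the job is handed in; nothing more can be done
```

The hood stands about 60 degrees open by itself, the gripper is clear of it, and I handed the job in at about 38 s of the 72 s allowed.

**How it was done:** I straddled the lip from its right end and slid left until I felt the catch's right side at about y = -14 mm. I pushed the catch about 16 mm left, at roughly 5.9 N. I then lifted the lip along its arc with the catch held aside, and backed the fingers off and away.

**What did not go to plan:**
- My first lift failed. The finger was too far below the lip and rode up beside the catch while the hood stayed at about 1 degree. I backed off, touched the underside of the lip to find its true position, and repeated the push and lift.
- While working that out I pushed the catch to about 7 N and loaded the finger in towards the machine. This put about 14 N in total on it, probably on the catch near its stop. That is a little under the 15 N that strains it, but closer than I wanted.
- During the proper lift the measured force stayed between about 7 and 17 N. Two moves stopped early on force spikes and were continued.

**Last checks:**
- **Hood angle:** after release, the wrist picture put the lip edge at about 60 degrees, and the side view agreed within a degree or two.
- **Contact:** the force on the tool was near zero.
- **Other things:** the sanding block had not moved in the side view. I did not measure the other items one by one, but the arm never went near them.

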